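Tighten the glue press crosswise with the wing-nut key

TASK

Close the glue press: with the T-handled key, never your fingers, tighten its four wing nuts clockwise, crosswise (always the opposite nut next), in two rounds. On the first round turn each nut only until you feel it bite; on the second give each about 30 degrees more, gently, without leaning on or forcing the key. Then stand the key upright on the bench clear of the press, and leave the things around it alone.

Things in the scene. Friction and masses are not known exactly. Their poses are not given: they have to be found in the camera images.
- press: Glue press screwed to the bench: steel base plate 136 x 136 mm, two ply boards, blue pressure plate 128 x 128 mm whose top is 34 mm above the bench. Origin: centre of its underside, on the bench; x points away from the robot at yaw 0. Four upright studs at (+-32, +-32) mm carry brass wing nuts on washers whose tops are 36 mm above the bench. It cannot move.
- key_grip (a point): Wing-nut key, loose, standing upright on its steel cup, 78 mm tall, about 0.25 kg. This point is the centre of its red T-bar, 70 mm above the cup's lower rim; x runs along the bar (64 mm long, 14 thick, 16 high), z up. A 13 mm shaft joins bar and cup, with 36 mm free height between them.
- key_cup (a point): Centre of the lower rim of the key's cup: 56 mm across, 26 mm high, open underneath, 22 mm deep. Inside, a slot 9 mm wide and 50 mm long runs along x (along the bar), with a wider bore in the middle for a nut's hub. To drive a nut the cup goes down over it, bar along the wings (either way round), until the rim is 1 to 3 mm above the washer.
- strap_splitter: Green leather splitting machine, fixed, to the right of the work: 0.57 m long away from the robot, 0.32 m wide, 0.35 m high at its black flywheel (far end). An obstacle to pass over or round; origin centre of its underside.
- rivet_tin: Bystander: flat round green tin, 65 mm across, 30 mm high, loose on the bench; origin centre of its underside.
- spool: Bystander: upright spool of cream thread, 45 mm wide, 45 to 60 mm high, loose on the bench; origin centre of its underside.
- nut_1 (a point): Brass wing nut 1, front left; 1, 2, 3, 4 run clockwise from above, 1 opposite 3, 2 opposite 4. Point: on the stud's axis, 10 mm above the washer; x along the wings (span 42 mm, 5 thick, rounded on top, 6 to 20 mm above the washer), z up. Tightens clockwise from above, without change of height: runs easily (0.03 N m) for an unknown 0.3 to 0.75 rad, then bites.
- tight_1 (a joint): How far nut 1 has turned clockwise after it bit, rad: 0 while it runs loosely, however far. From the bite on it needs 0.35 N m, plus 0.2 N m per rad, and stays where left; a key held still afterwards may feel only 0.1 N m of it. A turn back does not change it. Bitten from 0.03, tight from 0.35, about 0.55 is meant, over-tightened above 0.9.
- nut_2 (a point): Brass wing nut 2, far left; 1, 2, 3, 4 run clockwise from above, 1 opposite 3, 2 opposite 4. Point: on the stud's axis, 10 mm above the washer; x along the wings (span 42 mm, 5 thick, rounded on top, 6 to 20 mm above the washer), z up. Tightens clockwise from above, without change of height: runs easily (0.03 N m) for an unknown 0.3 to 0.75 rad, then bites.
- tight_2 (a joint): How far nut 2 has turned clockwise after it bit, rad: 0 while it runs loosely, however far. From the bite on it needs 0.35 N m, plus 0.2 N m per rad, and stays where left; a key held still afterwards may feel only 0.1 N m of it. A turn back does not change it. Bitten from 0.03, tight from 0.35, about 0.55 is meant, over-tightened above 0.9.
- nut_3 (a point): Brass wing nut 3, far right; 1, 2, 3, 4 run clockwise from above, 1 opposite 3, 2 opposite 4. Point: on the stud's axis, 10 mm above the washer; x along the wings (span 42 mm, 5 thick, rounded on top, 6 to 20 mm above the washer), z up. Tightens clockwise from above, without change of height: runs easily (0.03 N m) for an unknown 0.3 to 0.75 rad, then bites.
- tight_3 (a joint): How far nut 3 has turned clockwise after it bit, rad: 0 while it runs loosely, however far. From the bite on it needs 0.35 N m, plus 0.2 N m per rad, and stays where left; a key held still afterwards may feel only 0.1 N m of it. A turn back does not change it. Bitten from 0.03, tight from 0.35, about 0.55 is meant, over-tightened above 0.9.
- nut_4 (a point): Brass wing nut 4, front right; 1, 2, 3, 4 run clockwise from above, 1 opposite 3, 2 opposite 4. Point: on the stud's axis, 10 mm above the washer; x along the wings (span 42 mm, 5 thick, rounded on top, 6 to 20 mm above the washer), z up. Tightens clockwise from above, without change of height: runs easily (0.03 N m) for an unknown 0.3 to 0.75 rad, then bites.
- tight_4 (a joint): How far nut 4 has turned clockwise after it bit, rad: 0 while it runs loosely, however far. From the bite on it needs 0.35 N m, plus 0.2 N m per rad, and stays where left; a key held still afterwards may feel only 0.1 N m of it. A turn back does not change it. Bitten from 0.03, tight from 0.35, about 0.55 is meant, over-tightened above 0.9.

How it is judged:
On the way, in this order (a step that is already met when the one before it is completed fails the run):
1. the key is lifted off the bench (height (world z) of key_grip above 0.1 m), for 0.1 s.
2. first round: all four nuts have bitten (value of joint each of tight_1, tight_2, tight_3, tight_4 above 0.03 rad), for 0.1 s.
3. second round: all four nuts are tight (value of joint each of tight_1, tight_2, tight_3, tight_4 above 0.35 rad), for 0.1 s.
At the end, for the whole second after the job is handed in: All four nuts are 0.35 to 0.9 rad past their bite (about 0.55 is meant), and the key stands upright on the bench (tilt under 0.1 rad, its bar 60 to 80 mm above the bench), its axis more than 100 mm from the press's centre, released (all of step 3 and value of joint each of tight_1, tight_2, tight_3, tight_4 below 0.9 rad and height (world z) of key_grip between 0.06 and 0.08 m and angle between key_grip's own z axis and vertical below 0.1 rad and horizontal distance between key_grip and press above 0.1 m); the robot touches nothing.
It fails at once if a nut is turned more than 0.32 rad past its bite before all four have bitten, or ever more than 0.9 rad past it ((value of joint tight_1 above 0.32 rad and value of joint any of tight_2, tight_3, tight_4 below 0.03 rad) or (value of joint tight_2 above 0.32 rad and value of joint any of tight_1, tight_3, tight_4 below 0.03 rad) or (value of joint tight_3 above 0.32 rad and value of joint any of tight_1, tight_2, tight_4 below 0.03 rad) or (value of joint tight_4 above 0.32 rad and value of joint any of tight_1, tight_2, tight_3 below 0.03 rad) or value of joint any of tight_1, tight_2, tight_3, tight_4 above 0.9 rad).
It fails at once if in either round two neighbouring nuts are done while the other two are not (not crosswise) ((value of joint each of tight_1, tight_2 above 0.03 rad and value of joint each of tight_3, tight_4 below 0.015 rad) or (value of joint each of tight_1, tight_2 above 0.35 rad and value of joint each of tight_3, tight_4 below 0.33 rad) or (value of joint each of tight_2, tight_3 above 0.03 rad and value of joint each of tight_1, tight_4 below 0.015 rad) or (value of joint each of tight_2, tight_3 above 0.35 rad and value of joint each of tight_1, tight_4 below 0.33 rad) or (value of joint each of tight_3, tight_4 above 0.03 rad and value of joint each of tight_1, tight_2 below 0.015 rad) or (value of joint each of tight_3, tight_4 above 0.35 rad and value of joint each of tight_1, tight_2 below 0.33 rad) or (value of joint each of tight_4, tight_1 above 0.03 rad and value of joint each of tight_2, tight_3 below 0.015 rad) or (value of joint each of tight_4, tight_1 above 0.35 rad and value of joint each of tight_2, tight_3 below 0.33 rad)).
It fails at once if the key is forced: more than 60 N between it and the press or its nuts (contact force between key and press above 60 N).
It fails at once if the fingers touch the press or its nuts (contact force between the fingers and press above 1 N).
It fails at once if the rivet tin or the spool is shifted by more than 20 mm (distance of any of rivet_tin, spool from where it was at the start of the episode above 0.02 m).
It also fails if it takes over 72 s, if anything falls off the work surface, if the arm or the gripper's body presses on something with over 40 N, if the wrist force passes 120 N, or if a joint passes its speed limit or range.

ROBOT

A 6-joint arm with a two-finger parallel gripper is mounted at the origin on the work surface; the furniture and walls round the work are solid. World frame = base frame: x ahead of the robot, y to its left, z up, the work surface at z = 0. Lengths are in m, angles in rad, forces in N, time in s.
With the tool pointing down it reaches from about 0.275 to 0.725 m from the base axis. Payload 5.6 kg.
Tool frame: the origin (TCP) lies midway between the tips of the shut fingers; the grasp point (between the pads) lies 19 mm behind it (manip.tcp_to_grasp is the distance from the TCP to the grasp point, in m); z points along the fingers, y is the line along which they close (so a half turn about z gives the same grasp; the last joint's range is limited). The gripper opens to 85 mm and grips with 20 to 120 N. Pads are 22 mm wide; open, the fingers measure 114 mm over their backs; the gripper's body (76 mm by 85 mm) begins 54 mm behind the grasp point. The pads swing forward as they close: fully open they stand 13 mm farther back than shut.
Start: joints at [-0.85, 0.255, 0.108, 0, -1.424, -0.285], TCP at [0.232, -0.499, 0.231] pointing down, gripper open.
Joint ranges: [-2.95, 2.95], [-1.21, 1.97], [-1.09, 1.5], [-2.87, 1.71], [-2.94, -0.07], [-3.05, 3.05]. Speed limits (rad/s): [2.57, 2.57, 3.14, 3.14, 3.14, 3.14].

INTERFACE

Orientations are given as a unit quaternion [x, y, z, w].
In Python, from plant import manip gives the robot as it stands. The module is installed in compiled form; this text tells all that it offers.
- The arm moves only by the tool step_arm, never from a script. Its argument "plan" is a list of rows, each a list of 4 numbers: the shift along the tool's x, y, z as a fraction of full scale, then the turn about the tool's z as a fraction of full scale. In form: [[dx, dy, dz, spin], ...]. A call has exactly 5 rows; each row is the pose to reach, as a shift and turn from the pose commanded when the call began, along the tool's axes at that moment; what a row does not reach only later rows make up. Full scale, the value 1, is 0.25 m for a shift and pi/4 rad for a turn. A row lasts 1/8 s, in which the tool goes at most 62.5 mm and 10.7 degrees, less where a joint would pass 70% of its speed; a pose out of reach is approached as far as the arm can. A call with a number of a shift or a turn outside -1 to 1 is refused whole. A call with a gripper value outside its range is refused whole. "fingers" is the finger opening in mm, from 0 to 85.4, set as the call begins (left out, the last holds). The fingers move at their own pace and stop on an object; "squeeze" is the grip in N (left out, the last holds). Time passes only in rows, so rows that repeat a pose let the fingers close, or fill a call up. It gives the time, the measured TCP pose, the force, the opening and the grip force at its end, in the units of the state.
- manip.observe(): the state, without advancing time (a new reading comes with each control period).
- manip.read_camera(name): name is "scene" or "side" or "wrist"; returns the picture (384x512x3 uint8, blue, green, red); there is no depth.
- manip.calibration(name): a dict with "intrinsics" (3x3 intrinsics, pixels), "rvec" (rotation vector, rad) and "tvec" (3), from world to camera coordinates, as OpenCV has them. Camera axes: x right, y down, z forward; pixel columns grow to the right and rows downward; lengths in m; the calibration is good to about 2 mm. A picture is of the moment at which its call begins: read the wrist's pose just before it. calibration takes no time and is no camera call; for the wrist camera it gives the pose at the moment of the call.
- manip.close_job(): hands the job in; it is judged then, once.
Trained networks look in the newest picture that a camera, given by its name, has taken for a name from the list of things; names that differ only in an ending like _2 or _b are one class to them, and where a whole thing is asked for, a point or a joint stands for the part that bears it (a point fixed in the world has none). Each returns a list of dicts, best first, with "conf" (0 to 1); they miss things now and then, are a little off and sometimes report something else, mostly with a low value. They report only what shows in the picture. A call takes as long as a camera call.
- manip.masks_of(camera, query): "pixels" (384x512 bool, what is visible of it) and "at" ([row, column] in pixels, amid what is visible of it).
The state is a dict: "clock": time; "joint_pos": joint angles; "joint_vel": joint speeds; "joint_efforts": joint torques, N m; "ee_pos": TCP position; "ee_rot": TCP orientation; "force": force on the tool from outside, world axes, zero at the start; "torque": the same for the moment, N m; "width": finger opening in m; "grip_force": force on a finger pad.
Only numpy, scipy, OpenCV 4.12 (cv2) and the standard library are available. Lean on these libraries where they do the work, as an engineer would, in place of code of your own. Each camera call takes 0.05 s, during which the arm holds its last target. There are 200 camera calls.

## Working session

There is one attempt and no reset: what is moved stays moved. The work goes in short steps, Python scripts to look and compute and a tool call to move; the robot and the scene stay as the last step left them, time stands still between calls to the robot, and variables do not carry over. Pictures are saved under pics/ and viewed, at most 10 in all, crops included, and the job is handed in when it is done.

Besides the shell and the picture viewer there is one more tool, called after "Call:" by a JSON object that holds its "op" and its "data", one argument or row to a line. step_arm: Moves the arm, as the interface text tells. Its arguments: {"type":"object","properties":{"plan":{"type":"array","items":{"type":"array","items":{"type":"number"}}},"fingers":{"type":"number"},"squeeze":{"type":"number"}},"required":["plan"]}

```bash
ls; mkdir -p pics; cat > h.py <<'E'
import numpy as np, cv2
from plant import manip
from scipy.spatial.transform import Rotation as R
def cal(n):
    c=manip.calibration(n); return np.array(c["intrinsics"]),np.array(c["rvec"]).ravel(),np.array(c["tvec"]).ravel()
def back(n,uv,z):
    K,r,t=cal(n); Rm=cv2.Rodrigues(r)[0]; C=-Rm.T@t
    uv=np.atleast_2d(np.array(uv,float)); d=np.c_[uv,np.ones(len(uv))]@np.linalg.inv(K).T@Rm
    return C+d*((z-C[2])/d[:,2])[:,None]
def proj(n,P):
    K,r,t=cal(n); return cv2.projectPoints(np.array(P,float).reshape(-1,1,3),r,t,K,None)[0].reshape(-1,2)
E
python3 - <<'E'
from h import *
s=manip.observe()
for k,v in s.items(): print(k,np.round(v,3))
for n in ["scene","side","wrist"]:
    im=manip.read_camera(n); cv2.imwrite(f"pics/{n}0.png",im)
    K,r,t=cal(n);print(n,np.round(-cv2.Rodrigues(r)[0].T@t,3),K[0,0])
    for q in ["press","key_grip","nut_1","rivet_tin","spool"]:
        for m in manip.masks_of(n,q): 
            ys,xs=np.nonzero(m["pixels"]); print(n,q,round(m["conf"],2),np.round(m["at"]),len(xs),xs.min(),xs.max(),ys.min(),ys.max())
a=np.hstack([cv2.imread(f"pics/{n}0.png") for n in ["scene","side"]])
cv2.imwrite("pics/a0.png",cv2.resize(a,(800,300),interpolation=cv2.INTER_AREA))
E
```

```text
pics
clock 0.0
joint_pos [-0.85   0.256  0.107 -0.    -1.424 -0.285]
joint_vel [-0.001 -0.001  0.001 -0.002  0.003  0.   ]
joint_efforts [-2.0000e-03 -3.8663e+01  2.3794e+01  5.3650e+00 -6.0000e-03 -0.0000e+00]
ee_pos [ 0.232 -0.498  0.23 ]
ee_rot [-0.216  0.976  0.001 -0.   ]
force [ 0.417 -0.453 -0.004]
torque [0.001 0.019 0.036]
grip_force 0.0
width 0.085
scene [-0.068  0.521  0.448] 457.90876220990987
scene press 0.64 [236. 205.] 4419 152 254 202 270
scene press 0.61 [231. 208.] 144 197 218 228 238
scene key_grip 0.65 [214. 139.] 1111 119 154 183 229
scene nut_1 0.7 [209. 198.] 87 190 208 203 212
scene nut_1 0.64 [218. 230.] 128 220 240 212 221
scene nut_1 0.53 [218. 180.] 219 166 190 215 229
scene nut_1 0.51 [237. 209.] 171 197 220 227 239
scene rivet_tin 0.76 [273. 260.] 1360 240 282 253 290
scene spool 0.59 [244. 290.] 608 279 300 228 260
scene spool 0.16 [218. 180.] 198 166 189 216 228
side [0.692 0.547 0.874] 468.6163983584647
side press 0.58 [233. 262.] 4188 220 308 191 274
side press 0.53 [272. 210.] 873 197 226 248 291
side key_grip 0.95 [276. 212.] 823 197 226 249 290
side nut_1 0.66 [244. 264.] 78 259 266 234 250
side nut_1 0.65 [244. 264.] 91 259 266 233 251
side nut_1 0.61 [205. 266.] 127 261 273 195 211
side nut_1 0.5 [227. 288.] 83 283 290 217 232
side rivet_tin 0.9 [205. 329.] 777 313 343 192 223
side spool 0.64 [178. 303.] 330 297 313 168 191
side spool 0.58 [205. 327.] 792 313 343 192 223
wrist [ 0.164 -0.53   0.375] 294.7874685884384
```

View pics/scene0.png

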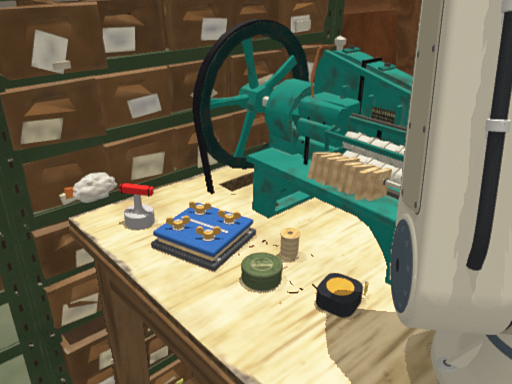

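View pics/side0.png

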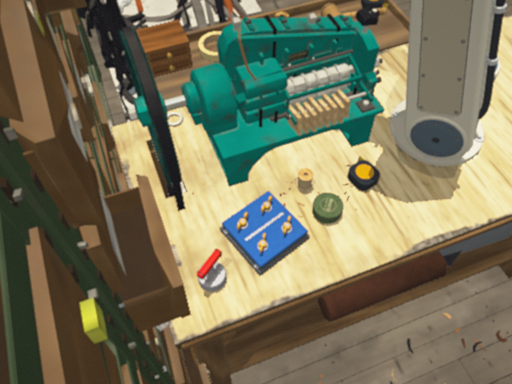

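The scene shows the blue press centred near (205,236), the key with its red bar near (137,190), the tin at (262,271) and the spool at (290,244). The side view has the press at (264,232), the key at (212,272), and the splitter between the arm and the work.

```bash
python3 - <<'E'
from h import *
print("nuts scene",np.round(back("scene",[[198,209],[230,218],[180,218],[209,237]],.049)[:,:2],4).tolist())
print("nuts side",np.round(back("side",[[264,244],[266,205],[288,227],[263,243]],.049)[:,:2],4).tolist())
for n in ["scene","side"]:
    manip.read_camera(n)
    im=cv2.imread(f"pics/{n}0.png")
    # red bar
    b,g,r=[im[...,i].astype(int) for i in range(3)]
    red=((r>150)&(g<60)&(b<60)).astype(np.uint8)
    k,l,st,c=cv2.connectedComponentsWithStats(red)
    for i in range(1,k):
        if st[i,4]>30:
            ys,xs=np.nonzero(l==i); pts=np.c_[xs,ys].astype(np.float32)
            rect=cv2.minAreaRect(pts); print(n,"red",st[i],np.round(c[i],1)); 
            v=cv2.fitLine(pts,cv2.DIST_L2,0,.01,.01).ravel()
            e=[(v[2]+s*20*v[0],v[3]+s*20*v[1]) for s in(-1,0,1)]
            P=back(n,e,.070);print(np.round(P[1],4),"yaw",np.degrees(np.arctan2(*(P[2]-P[0])[[1,0]])))
    m=manip.masks_of(n,"press")[0]["pixels"]
    blue=((b>120)&(r<80)&m)|((b>110)&(b>g*1.3)&(r<90))
    ys,xs=np.nonzero(blue); h=cv2.convexHull(np.c_[xs,ys].astype(np.float32)); 
    a=cv2.approxPolyDP(h,6,True).reshape(-1,2); P=back(n,a,.034); print("blue",a.tolist(),np.round(P[:,:2],3).tolist(),P[:,:2].mean(0))
    for q,z in [("rivet_tin",.015),("spool",.025)]:
        print(q,np.round(back(n,manip.masks_of(n,q)[0]["at"][::-1],z),3))
E
```

```text
nuts scene [[0.5296, 0.1054], [0.4671, 0.0824], [0.5237, 0.1482], [0.4419, 0.1473]]
nuts side [[0.5183, 0.1583], [0.48, 0.0763], [0.4589, 0.1409], [0.5193, 0.1556]]
scene red [120 183  33   8 120] [136.2 186.5]
[0.6441 0.1634 0.07  ] yaw -142.94892676080707
blue [[252.0, 220.0], [214.0, 253.0], [154.0, 232.0], [197.0, 203.0]] [[0.456, 0.041], [0.418, 0.156], [0.535, 0.195], [0.573, 0.077]] [0.49544311 0.11706902]
rivet_tin [[0.359 0.112 0.015]]
spool [[0.367 0.034 0.025]]
side red [198 250  22  28 114] [208.9 263.5]
[0.6337 0.1678 0.07  ] yaw -145.99831502074264
blue [[306.0, 232.0], [259.0, 266.0], [223.0, 223.0], [268.0, 192.0]] [[0.425, 0.158], [0.542, 0.192], [0.575, 0.075], [0.46, 0.039]] [0.50064966 0.11591954]
rivet_tin [[0.345 0.107 0.015]]
spool [[0.372 0.036 0.025]]
```

Call:
{"op": "step_arm", "data": {
  "plan": [
    [0,0,-0.25,0],
    [0,0,-0.5,0],
    [0,0,-0.75,0],
    [0,0,-0.9,0],
    [0,0,-0.9,0]
  ]
}}

```text
clock: 1.92
ee_pos: [0.2324, -0.4993, 0.4593]
ee_rot: [-0.216, 0.976, -0.003, 0.001]
force: [0.5, 0.6, -0.5]
width: 0.0851
grip_force: 0.0
```

```bash
cat >> h.py <<'E'
def go(x,y,z,yaw=None):
    """print the shift (fractions) to TCP x,y,z, tool-x yaw (deg, mod 180 nearest)"""
    s=manip.observe(); Rm=R.from_quat(s["ee_rot"]).as_matrix(); cy=np.degrees(np.arctan2(Rm[1,0],Rm[0,0]))
    d=Rm.T@(np.array([x,y,z])-s["ee_pos"])/.25
    sp=0 if yaw is None else -(((yaw-cy+90)%180)-90)/45
    print("now",np.round(s["ee_pos"],4),"yaw %.1f"%cy,"q6 %.2f"%s["joint_pos"][5],"| move",np.round(d,3),"spin",round(sp,3))
def st():
    s=manip.observe(); Rm=R.from_quat(s["ee_rot"]).as_matrix()
    print("t",round(s["clock"],2),"pos",np.round(s["ee_pos"],4),"yaw %.2f"%np.degrees(np.arctan2(Rm[1,0],Rm[0,0])),"tilt z",np.round(Rm[:,2],3),"q6 %.2f"%s["joint_pos"][5],"F",np.round(s["force"],2),"T",np.round(s["torque"],3),"w",round(float(s["width"]),4),"g",np.round(s["grip_force"],1))
E
python3 -c "
from h import *
st();go(.58,.13,.45,35)"
```

```text
t 1.93 pos [ 0.2324 -0.4993  0.4593] yaw -155.06 tilt z [ 0.004 -0.005 -1.   ] q6 -0.28 F [ 0.51  0.57 -0.47] T [ 0.053 -0.027 -0.051] w 0.0851 g 0.0
now [ 0.2324 -0.4993  0.4593] yaw -155.1 q6 -0.28 | move [-2.322  1.696  0.029] spin -0.224
```

Call:
{"op": "step_arm", "data": {
  "plan": [
    [-0.18,0.13,0,0],
    [-0.36,0.26,0,0],
    [-0.54,0.39,0,0],
    [-0.72,0.52,0,0],
    [-0.9,0.66,0,0]
  ]
}}

```text
clock: 2.55
ee_pos: [0.3669, -0.2522, 0.4553]
ee_rot: [-0.216, 0.976, 0.001, -0.001]
force: [1.2, -0.3, -0.2]
width: 0.0852
grip_force: 0.0
```

Call:
{"op": "step_arm", "data": {
  "plan": [
    [-0.18,0.13,0,0],
    [-0.36,0.26,0,0],
    [-0.54,0.39,0,0],
    [-0.72,0.52,0,0],
    [-0.9,0.66,0,0]
  ]
}}

```text
clock: 3.18
ee_pos: [0.5012, -0.0077, 0.4555]
ee_rot: [-0.216, 0.976, 0.0, -0.001]
force: [-0.1, -0.7, -0.3]
width: 0.0853
grip_force: 0.0
```

```bash
python3 -c "
from h import *
st();go(.585,.14,.42,35)"
```

```text
t 3.17 pos [ 0.5012 -0.0077  0.4555] yaw -155.02 tilt z [-0.001 -0.    -1.   ] q6 -1.43 F [-0.06 -0.74 -0.26] T [-0.069 -0.123  0.054] w 0.0853 g 0.0
now [ 0.5012 -0.0077  0.4555] yaw -155.0 q6 -1.43 | move [-0.554  0.394  0.141] spin -0.223
```

Call:
{"op": "step_arm", "data": {
  "plan": [
    [-0.18,0.13,0.04,-0.1],
    [-0.36,0.26,0.08,-0.22],
    [-0.55,0.39,0.14,-0.22],
    [-0.55,0.39,0.14,-0.22],
    [-0.55,0.39,0.14,-0.22]
  ]
}}

```text
clock: 3.8
ee_pos: [0.5843, 0.1369, 0.4205]
ee_rot: [-0.3, 0.954, -0.0, -0.001]
force: [-0.5, -1.0, 1.3]
width: 0.085
grip_force: 0.0
```

```bash
python3 - <<'E'
from h import *
st()
im=manip.read_camera("wrist"); cv2.imwrite("pics/w1.png",im)
for q,z in [("key_grip",.07),("press",.034),("nut_1",.05),("rivet_tin",.03),("spool",.05)]:
    for m in manip.masks_of("wrist",q):
        ys,xs=np.nonzero(m["pixels"]); print(q,round(m["conf"],2),np.round(m["at"]),len(xs),np.round(back("wrist",m["at"][::-1],z),3))
E
```

```text
t 3.8 pos [0.5843 0.1369 0.4205] yaw -145.12 tilt z [-0.001 -0.001 -1.   ] q6 -1.45 F [-0.45 -0.98  1.32] T [-0.086  0.02  -0.042] w 0.085 g 0.0
press 0.7 [ 91. 276.] 6158 [[0.495 0.107 0.034]]
nut_1 0.64 [ 17. 329.] 1424 [[0.36 0.11 0.05]]
nut_1 0.57 [ 86. 302.] 144 [[0.465 0.137 0.05 ]]
nut_1 0.47 [120. 290.] 115 [[0.519 0.154 0.05 ]]
rivet_tin 0.6 [ 18. 328.] 1459 [[0.356 0.11  0.03 ]]
spool 0.58 [109. 251.] 113 [[0.543 0.089 0.05 ]]
spool 0.51 [  2. 283.] 214 [[0.384 0.04  0.05 ]]
```

View pics/w1.png

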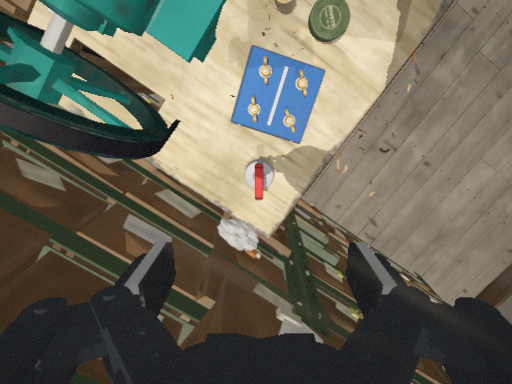

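The wrist view shows the key's red bar at (259,181) with the cup at (260,173). The press is centred near (278,94), with its nuts at (265,72), (302,83), (254,110) and (289,122).

```bash
cat >> h.py <<'E'
def bar(n,im,z=.078):
    hsv=cv2.cvtColor(im,cv2.COLOR_BGR2HSV); m=cv2.inRange(hsv,(0,150,70),(6,255,255))|cv2.inRange(hsv,(174,150,70),(180,255,255))
    k,l,s,c=cv2.connectedComponentsWithStats(m)
    if k<2: return print("no bar")
    i=1+np.argmax(s[1:,4]); ys,xs=np.nonzero(l==i); (rc)=cv2.minAreaRect(np.c_[xs,ys].astype(np.float32)); b=cv2.boxPoints(rc)
    e=[(b[0]+b[1])/2,(b[2]+b[3])/2] if np.linalg.norm(b[0]-b[1])<np.linalg.norm(b[1]-b[2]) else [(b[1]+b[2])/2,(b[3]+b[0])/2]
    P=back(n,e,z); d=P[1]-P[0]
    print("bar px",np.round(rc[0],1),s[i,4],"ctr",np.round(P.mean(0),4),"len %.3f yaw %.1f"%(np.linalg.norm(d),np.degrees(np.arctan2(d[1],d[0]))%180))
def press(n,im):
    hsv=cv2.cvtColor(im,cv2.COLOR_BGR2HSV); m=cv2.inRange(hsv,(100,150,60),(125,255,255))
    k,l,s,c=cv2.connectedComponentsWithStats(m); i=1+np.argmax(s[1:,4]); ys,xs=np.nonzero(l==i)
    P=back(n,np.c_[xs,ys],.034)[:,:2]; rc=cv2.minAreaRect((P*1000).astype(np.float32)); print("press",np.round(rc[0],1),np.round(rc[1],1),"ang",round(rc[2],1))
    return rc
E
python3 - <<'E'
from h import *
im=cv2.imread("pics/w1.png"); bar("wrist",im); press("wrist",im)
for n in ["side","scene"]: press(n,cv2.imread(f"pics/{n}0.png"));bar(n,cv2.imread(f"pics/{n}0.png"),.070)
E
```

```text
bar px [258.5 182.5] 234 ctr [0.6351 0.1684 0.078 ] len 0.052 yaw 34.7
press [460.2 100.5] [ 41.9 124.8] ang 16.5
press [500.7 116.4] [125.4 125.9] ang 17.2
bar px [209.  263.1] 243 ctr [0.6329 0.1668 0.07  ] len 0.063 yaw 34.0
press [494.  119.8] [129.1 130.4] ang 17.6
bar px [135.5 188.7] 331 ctr [0.6369 0.169  0.07  ] len 0.065 yaw 39.5
```

```bash
python3 -c "
from h import *
go(.635,.168,.15,34.7); print(proj('wrist',[manip.observe()['ee_pos']]))"
```

```text
now [0.584  0.1361 0.4223] yaw -145.2 q6 -1.45 | move [-0.238 -0.012  1.09 ] spin 0.003
[[259.33063364 245.90539494]]
```

Call:
{"op": "step_arm", "data": {
  "plan": [
    [-0.15,0,0.2,0],
    [-0.24,-0.01,0.4,0],
    [-0.24,-0.01,0.65,0],
    [-0.24,-0.01,0.9,0],
    [-0.24,-0.01,0.96,0]
  ]
}}

```text
clock: 4.72
ee_pos: [0.6322, 0.1679, 0.1768]
ee_rot: [-0.299, 0.954, -0.0, -0.004]
force: [0.1, -0.6, 0.7]
width: 0.0857
grip_force: 0.0
```

```bash
python3 - <<'E'
from h import *
st()
im=manip.read_camera("wrist"); cv2.imwrite("pics/w2.png",im)
bar("wrist",im); go(.635,.168,.048,34.7)
E
```

```text
t 4.72 pos [0.6322 0.1679 0.1768] yaw -145.17 tilt z [-0.008 -0.003 -1.   ] q6 -1.46 F [ 0.08 -0.62  0.69] T [-0.053  0.016  0.028] w 0.0857 g 0.0
bar px [258.5 194.5] 865 ctr [0.6365 0.1693 0.078 ] len 0.052 yaw 34.7
now [0.6335 0.1683 0.1782] yaw -145.2 q6 -1.46 | move [-0.007 -0.005  0.521] spin 0.003
```

View pics/w2.png

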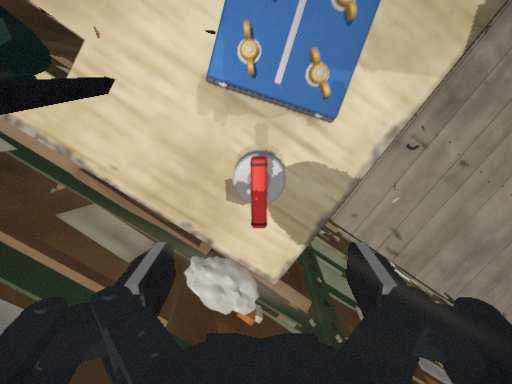

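The key stands at (259,193), midway between the fingers' columns. The far nuts 2 and 3 sit at (250,50) and (318,73).

Call:
{"op": "step_arm", "data": {
  "plan": [
    [0,0,0.2,0],
    [-0.01,-0.005,0.36,0],
    [-0.01,-0.005,0.48,0],
    [-0.01,-0.005,0.515,0],
    [-0.01,-0.005,0.515,0]
  ]
}}

```text
clock: 5.4
ee_pos: [0.6394, 0.1701, 0.0549]
ee_rot: [-0.3, 0.954, -0.0, 0.002]
force: [-0.7, -0.3, 0.6]
width: 0.0857
grip_force: 0.0
```

Call:
{"op": "step_arm", "data": {
  "plan": [
    [0,0,0,0],
    [0,0,0,0],
    [0,0,0,0],
    [0,0,0,0],
    [0,0,0,0]
  ],
  "fingers": 5,
  "squeeze": 60
}}

```text
clock: 6.02
ee_pos: [0.6378, 0.1699, 0.0529]
ee_rot: [-0.3, 0.954, 0.0, 0.0]
force: [-1.7, 0.8, 3.0]
width: 0.0126
grip_force: 59.4
```

```bash
python3 -c "
from h import *
st()"
```

```text
t 6.03 pos [0.6378 0.1699 0.0529] yaw -145.12 tilt z [ 0.  0. -1.] q6 -1.46 F [-1.7   0.77  2.99] T [ 0.367  0.461 -0.008] w 0.0126 g 59.4
```

Call:
{"op": "step_arm", "data": {
  "plan": [
    [0,0,-0.2,0],
    [0,0,-0.4,0],
    [0.14,0.07,-0.6,0],
    [0.28,0.145,-0.8,0],
    [0.28,0.145,-0.8,0]
  ],
  "squeeze": 100
}}

```text
clock: 6.65
ee_pos: [0.5595, 0.1595, 0.258]
ee_rot: [-0.3, 0.954, 0.001, 0.004]
force: [1.3, 0.2, -3.9]
width: 0.0121
grip_force: 98.4
```

Call:
{"op": "step_arm", "data": {
  "plan": [
    [0,0,0,0],
    [0,0,0,0],
    [0,0,0,0],
    [0,0,0,0],
    [0,0,0,0]
  ]
}}

```text
clock: 7.28
ee_pos: [0.5597, 0.1593, 0.2522]
ee_rot: [-0.3, 0.954, -0.0, -0.0]
force: [-0.7, 0.5, -3.1]
width: 0.0123
grip_force: 98.4
```

```bash
python3 - <<'E'
from h import *
st()
im=manip.read_camera("wrist"); cv2.imwrite("pics/w3.png",cv2.resize(im,(800,600),interpolation=cv2.INTER_CUBIC));cv2.imwrite("pics/w3raw.png",im)
s=manip.observe();print("tcp px",proj("wrist",[s["ee_pos"]]), proj("wrist",[s["ee_pos"]-[0,0,.053]]))
im=manip.read_camera("side"); cv2.imwrite("pics/s3.png",im)
E
```

```text
t 7.28 pos [0.5597 0.1593 0.2522] yaw -145.14 tilt z [-0.001 -0.    -1.   ] q6 -1.51 F [-0.68  0.53 -3.13] T [ 0.008 -0.002 -0.041] w 0.0123 g 98.4
tcp px [[259.27960203 245.84939766]] [[259.53684698 210.85757039]]
```

View pics/w3.png

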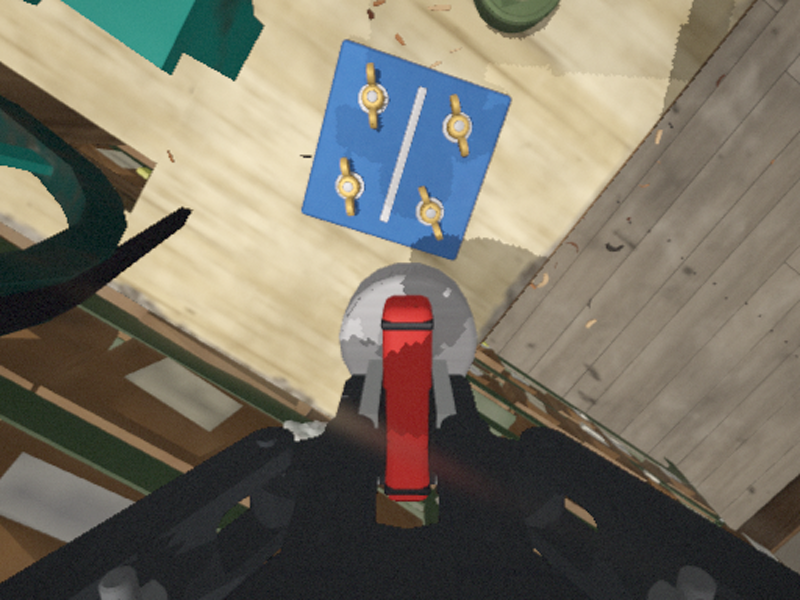

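The held key's bar runs from (408,297) to (408,500), with the cup's front edge at (408,263) in the 800-wide picture. All four nuts are visible at (372,97), (458,126), (348,187) and (430,212).

```bash
cat >> h.py <<'E'
def nuts(n,im,c,yaw):
    hsv=cv2.cvtColor(im,cv2.COLOR_BGR2HSV); m=cv2.inRange(hsv,(10,90,70),(30,255,255))
    off=np.array([[-32,32],[32,32],[32,-32],[-32,-32]])/1000; a=np.radians(yaw); Rm=np.array([[np.cos(a),-np.sin(a)],[np.sin(a),np.cos(a)]])
    out=[]
    for i,o in enumerate(off):
        p=c+Rm@o; H,W=m.shape; ys,xs=np.nonzero(m); P=back(n,np.c_[xs,ys],.050)[:,:2]
        P=P[np.linalg.norm(P-p,axis=1)<.025]
        if len(P)<20: print(i+1,"none");continue
        rc=cv2.minAreaRect((P*1000).astype(np.float32)); u,s,vt=np.linalg.svd(P-P.mean(0)); bx=np.array(rc[0])/1000
        print("nut",i+1,"model",np.round(p,4),"mean",np.round(P.mean(0),4),"box",np.round(bx,4),np.round(rc[1],1),"yaw %.1f"%(np.degrees(np.arctan2(vt[0,1],vt[0,0]))%180),len(P)); out.append(bx)
    return np.array(out)
E
python3 - <<'E'
from h import *
im=cv2.imread("pics/w3raw.png"); s=manip.observe(); z=s["ee_pos"][2]
# blue incl. holes
hsv=cv2.cvtColor(im,cv2.COLOR_BGR2HSV); m=cv2.inRange(hsv,(100,110,50),(125,255,255)); m[165:]=0
m=cv2.morphologyEx(m,cv2.MORPH_OPEN,np.ones((3,3)))
ys,xs=np.nonzero(m); P=back("wrist",np.c_[xs,ys],.034)[:,:2]; rc=cv2.minAreaRect((P*1000).astype(np.float32)); print("press",rc)
c=np.array(rc[0])/1000; o=nuts("wrist",im,c,17.2)
print("mean of nuts",o.mean(0), "d13",np.degrees(np.arctan2(*(o[1]-o[0])[::-1])),np.degrees(np.arctan2(*(o[2]-o[3])[::-1])),np.linalg.norm(o[2]-o[0]),np.linalg.norm(o[3]-o[1]))
Rm=R.from_quat(s["ee_rot"]).as_matrix()
f=lambda uv,zz: np.round((back("wrist",np.array(uv)*.64,zz)-s["ee_pos"])@Rm,4)
print("cup front",f([408,263],z-.053),"bar ends",f([[408,296],[408,500]],z+.0255),"cup sides",f([[340,330],[476,330]],z-.03))
E
```

```text
press ((499.3453369140625, 113.57368469238281), (126.56269073486328, 126.23011016845703), 17.416257858276367)
nut 1 model [0.4593 0.1347] mean [0.4595 0.1338] box [0.4598 0.1337] [39.7 14.4] yaw 48.1 237
nut 2 model [0.5205 0.1536] mean [0.5196 0.153 ] box [0.5203 0.1535] [38.1 14.2] yaw 56.3 185
nut 3 model [0.5394 0.0925] mean [0.5385 0.0927] box [0.5386 0.0931] [39.7 14.9] yaw 40.4 213
nut 4 model [0.4782 0.0735] mean [0.4782 0.0738] box [0.4778 0.0741] [40.  14.1] yaw 37.0 245
mean of nuts [0.49914291 0.11361518] d13 18.162242463719856 17.328610758064134 0.08861113979151677 0.09006259321190226
cup front [[0.031  0.0011 0.053 ]] bar ends [[ 0.0396  0.0009 -0.0255]
 [-0.0266  0.0009 -0.0255]] cup sides [[ 0.0085 -0.0264  0.03  ]
 [ 0.0086  0.0285  0.03  ]]
```

```bash
cat >> h.py <<'E'
OFF=np.array([.003,.001]); 
def key(x,y,rim,yaw,off=OFF):
    """key axis to x,y ; rim height; bar yaw (mod 180, nearest)"""
    s=manip.observe(); Rm=R.from_quat(s["ee_rot"]).as_matrix(); cy=np.degrees(np.arctan2(Rm[1,0],Rm[0,0]))
    d=((yaw-cy+90)%180)-90; ph=-np.radians(d); o=Rz(ph)@off   # offset in present tool axes after spin
    t=np.array([x,y,rim+.053]); v=Rm.T@(t-s["ee_pos"]); v[:2]-=o; 
    ax=s["ee_pos"]+Rm@np.r_[off,.053]
    print("t %.2f axis now"%s["clock"],np.round(ax,4),"yaw %.1f"%(cy%180),"q6 %.2f"%s["joint_pos"][5],"T",np.round(s["torque"],2),"F",np.round(s["force"],1),"| move",np.round(v/.25,3),"spin",round(-d/45,3))
def Rz(p): return np.array([[np.cos(p),-np.sin(p)],[np.sin(p),np.cos(p)]])
E
python3 -c "
from h import *
key(.4598,.134,.075,48)"
```

```text
t 7.38 axis now [0.5566 0.1584 0.1994] yaw 34.9 q6 -1.51 T [ 0.01 -0.06  0.04] F [ 0.8 -0.7 -2.3] | move [0.373 0.144 0.498] spin -0.292
```

Call:
{"op": "step_arm", "data": {
  "plan": [
    [0.15,0.06,0.1,-0.15],
    [0.3,0.12,0.25,-0.29],
    [0.37,0.145,0.4,-0.29],
    [0.373,0.145,0.5,-0.29],
    [0.373,0.145,0.5,-0.29]
  ]
}}

```text
clock: 8.0
ee_pos: [0.4611, 0.1351, 0.1263]
ee_rot: [-0.406, 0.914, -0.0, -0.002]
force: [-0.4, 0.8, -1.5]
width: 0.0121
grip_force: 98.2
```

```bash
python3 - <<'E'
from h import *
key(.4598,.134,.041,48)
im=manip.read_camera("wrist"); cv2.imwrite("pics/w4.png",im); cv2.imwrite("pics/w4b.png",np.hstack([im[60:300,130:400], manip.read_camera("side")[170:290,195:330].repeat(2,0).repeat(2,1)]))
E
```

```text
t 8.00 axis now [0.4582 0.1334 0.0734] yaw 47.9 q6 -1.35 T [ 0.01 -0.02 -0.04] F [-0.4  0.8 -1.5] | move [-0.006 -0.003  0.129] spin -0.002
```

View pics/w4b.png

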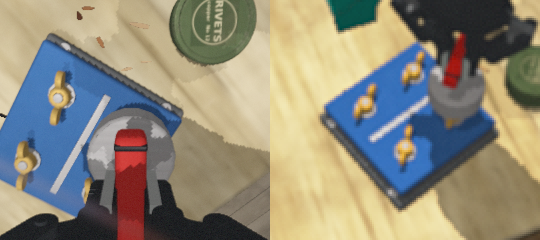

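The cup hangs over nut 1 at (130,150) in the left crop, with nut 4 at (60,97) and nut 3 at (25,160). In the side crop the cup sits over the near nut.

```bash
python3 - <<'E'
from h import *
im=cv2.imread("pics/w4.png"); nuts("wrist",im,np.array([.4993,.1136]),17.4); key(.4598,.134,.039,48)
s=manip.observe();z=s["ee_pos"][2];Rm=R.from_quat(s["ee_rot"]).as_matrix()
f=lambda uv,zz: np.round((back("wrist",np.array(uv,float),zz)-s["ee_pos"])@Rm,4)
g=im[:,259].astype(int); print([ (r,g[r].tolist()) for r in range(160,176,2)])
print(f([[260,168]],z-.053))
E
```

```text
1 none
nut 2 model [0.5203 0.1537] mean [0.519  0.1444] box [0.5208 0.1448] [23.   5.8] yaw 36.2 111
nut 3 model [0.5394 0.0926] mean [0.5406 0.093 ] box [0.5428 0.0954] [41.2 16.7] yaw 36.8 467
nut 4 model [0.4783 0.0735] mean [0.4805 0.0745] box [0.4819 0.0757] [41. 16.] yaw 35.7 548
t 8.10 axis now [0.4607 0.1345 0.0757] yaw 47.9 q6 -1.35 T [ 0.   -0.1   0.06] F [ 0.4  0.5 -2.4] | move [0.004 0.001 0.147] spin -0.001
[(160, [164, 110, 66]), (162, [162, 104, 60]), (164, [121, 74, 43]), (166, [95, 62, 37]), (168, [104, 100, 101]), (170, [105, 108, 107]), (172, [107, 107, 108]), (174, [104, 105, 106])]
[[0.0312 0.0005 0.053 ]]
```

Call:
{"op": "step_arm", "data": {
  "plan": [
    [0.002,0,0.03,0],
    [0.002,0,0.06,0],
    [0.002,0,0.08,0],
    [0.002,0,0.1,0],
    [0.002,0,0.1,0]
  ]
}}

```text
clock: 8.72
ee_pos: [0.4618, 0.1352, 0.1021]
ee_rot: [-0.406, 0.914, -0.0, -0.0]
force: [-0.3, -0.2, -2.7]
width: 0.0119
grip_force: 98.4
```

```bash
python3 -c "
from h import *
key(.4598,.134,.0385,48)"
```

```text
t 8.72 axis now [0.459  0.1337 0.0491] yaw 47.9 q6 -1.35 T [-0.01  0.03  0.  ] F [-0.3 -0.2 -2.7] | move [-0.003 -0.001  0.042] spin -0.002
```

Call:
{"op": "step_arm", "data": {
  "plan": [
    [-0.001,0,0.01,0],
    [-0.002,0,0.02,0],
    [-0.002,0,0.03,0],
    [-0.002,0,0.04,0],
    [-0.002,0,0.04,0]
  ]
}}

```text
clock: 9.35
ee_pos: [0.4622, 0.1357, 0.0923]
ee_rot: [-0.406, 0.914, -0.0, -0.0]
force: [-1.0, -0.7, -3.4]
width: 0.0122
grip_force: 98.4
```

Call:
{"op": "step_arm", "data": {
  "plan": [
    [0,-0.001,0,0.1],
    [0,-0.001,0,0.2],
    [0.001,-0.002,0,0.3],
    [0.002,-0.003,0,0.4],
    [0.002,-0.003,0,0.4]
  ]
}}

```text
clock: 9.98
ee_pos: [0.4626, 0.1349, 0.0926]
ee_rot: [-0.259, 0.966, 0.0, 0.0]
force: [-1.4, 0.2, -2.2]
width: 0.0122
grip_force: 99.3
```

```bash
python3 -c "
from h import *
key(.4598,.134,.0385,30)"
```

```text
t 9.97 axis now [0.4595 0.1343 0.0396] yaw 30.0 q6 -1.66 T [0.24 0.09 0.59] F [-1.4  0.2 -2.2] | move [-0.001 -0.002  0.004] spin -0.001
```

Call:
{"op": "step_arm", "data": {
  "plan": [
    [0,0,0,0],
    [0,0,0,0],
    [0,0,0,0],
    [0,0,0,0],
    [0,0,0,0]
  ]
}}

```text
clock: 10.6
ee_pos: [0.4626, 0.1349, 0.0925]
ee_rot: [-0.258, 0.966, -0.0, -0.0]
force: [-0.5, 0.4, -1.9]
width: 0.012
grip_force: 99.7
```

```bash
python3 -c "
from h import *
key(.4598,.134,.0385,30)
manip.read_camera('side');key(.4598,.134,.0385,30)
manip.read_camera('side');key(.4598,.134,.0385,30)"
```

```text
t 10.60 axis now [0.4595 0.1343 0.0395] yaw 29.9 q6 -1.66 T [0.24 0.15 0.09] F [-0.5  0.4 -1.9] | move [-0.001 -0.002  0.004] spin -0.002
t 10.65 axis now [0.4595 0.1343 0.0395] yaw 29.9 q6 -1.66 T [0.06 0.03 0.42] F [-0.8  0.4 -4.1] | move [-0.001 -0.002  0.004] spin -0.002
t 10.70 axis now [0.4595 0.1343 0.0395] yaw 29.9 q6 -1.66 T [-0.04 -0.09 -0.59] F [ 0.6 -0.3 -2.7] | move [-0.001 -0.002  0.004] spin -0.002
```

```bash
cat >> h.py <<'E'
def tq(n=8):
    A=[]
    for i in range(n):
        s=manip.observe(); A.append([s["torque"][2],s["joint_efforts"][5],s["grip_force"]]); 
        if i<n-1: manip.read_camera("side")
    A=np.array(A); print("Tz",np.round(A[:,0],2),"mean %.3f"%A[:,0].mean(),"| e6",np.round(A[:,1],2),"mean %.3f"%A[:,1].mean())
E
python3 -c "
from h import *
tq()"
```

```text
Tz [-0.59  0.47 -0.06 -0.39  0.61 -0.42 -0.    0.5 ] mean 0.015 | e6 [ 0.01  0.01 -0.02  0.02 -0.01 -0.01  0.02 -0.02] mean -0.003
```

Call:
{"op": "step_arm", "data": {
  "plan": [
    [0,0,0,0.05],
    [0,0,0,0.1],
    [0,0,0,0.1],
    [0,0,0,0.1],
    [0,0,0,0.1]
  ]
}}

```text
clock: 11.68
ee_pos: [0.4626, 0.1349, 0.0925]
ee_rot: [-0.22, 0.975, 0.0, 0.0]
force: [-1.8, 0.6, -1.7]
width: 0.012
grip_force: 99.9
```

```bash
python3 -c "
from h import *
tq()
key(.4598,.134,.0385,30)"
```

```text
Tz [ 0.25  0.28 -0.59  0.49 -0.12 -0.41  0.62 -0.46] mean 0.007 | e6 [ 0.02 -0.02  0.01  0.   -0.02  0.02 -0.01 -0.01] mean -0.000
t 12.03 axis now [0.4595 0.1345 0.0395] yaw 25.4 q6 -1.74 T [-0.14 -0.12 -0.46] F [-0.   0.5 -2.6] | move [-0.001 -0.002  0.004] spin -0.102
```

Call:
{"op": "step_arm", "data": {
  "plan": [
    [0,0,0,0.04],
    [0,0,0,0.08],
    [0,0,0,0.11],
    [0,0,0,0.15],
    [0,-0.001,0,0.19]
  ]
}}

```text
clock: 12.65
ee_pos: [0.4627, 0.1347, 0.0925]
ee_rot: [-0.146, 0.989, 0.0, 0.0]
force: [0.2, 1.3, -3.7]
width: 0.0119
grip_force: 99.9
```

```bash
python3 -c "
from h import *
tq(6)
key(.4598,.134,.0385,30)"
```

```text
Tz [ 0.53 -0.59  0.31  0.2  -0.56  0.5 ] mean 0.064 | e6 [ 0.3   0.11 -0.25 -0.14 -0.03 -0.01] mean -0.002
t 12.90 axis now [0.4595 0.1347 0.0395] yaw 16.9 q6 -1.89 T [0.23 0.14 0.5 ] F [-0.8  0.6 -3.2] | move [-0.001 -0.     0.004] spin -0.291
```

```bash
cat >> h.py <<'E'
def tq(n=9):
    A=[];t=[]
    for i in range(n):
        s=manip.observe(); t.append(s["clock"]); A.append([s["torque"][2],s["joint_efforts"][5]])
        if i<n-1: manip.read_camera("side")
    A=np.array(A); t=np.array(t)-t[0]; best=None
    for w in np.arange(25,63,.25):
        M=np.c_[np.ones(n),np.cos(w*t),np.sin(w*t)]; c,*_=np.linalg.lstsq(M,A[:,0],rcond=None); r=np.std(A[:,0]-M@c)
        if best is None or r<best[0]: best=(r,w,c)
    print("Tz",np.round(A[:,0],2),"mean %.3f fit %.3f res %.3f w %.1f"%(A[:,0].mean(),best[2][0],best[0],best[1]),"| e6",np.round(A[:,1],2))
E
python3 -c "
from h import *
tq(8)"
```

```text
Tz [ 0.5  -0.17 -0.36  0.62 -0.42 -0.09  0.55 -0.7 ] mean -0.008 fit -0.019 res 0.038 w 45.5 | e6 [-0.01 -0.02  0.02 -0.01 -0.01  0.02 -0.02 -0.  ]
```

Call:
{"op": "step_arm", "data": {
  "plan": [
    [0,0,0,0.03],
    [0,0,0,0.06],
    [0,0,0,0.08],
    [0,0,0,0.1],
    [0,0,0,0.12]
  ]
}}

```text
clock: 13.88
ee_pos: [0.4627, 0.1346, 0.0925]
ee_rot: [-0.099, 0.995, -0.0, -0.0]
force: [-0.5, 0.4, -3.3]
width: 0.0124
grip_force: 100.0
```

```bash
python3 -c "
from h import *
tq(10)
key(.4598,.134,.0385,30)"
```

```text
Tz [ 0.59 -0.53  0.19  0.37 -0.59  0.49  0.04 -0.52  0.64 -0.24] mean 0.044 fit 0.023 res 0.020 w 45.5 | e6 [ 0.14  0.05 -0.12 -0.08 -0.02 -0.   -0.03  0.01 -0.01 -0.02]
t 14.32 axis now [0.4596 0.135  0.0395] yaw 11.5 q6 -1.98 T [-0.22 -0.09 -0.24] F [ 1.8 -0.  -4.4] | move [-0.001 -0.     0.004] spin -0.412
```

Call:
{"op": "step_arm", "data": {
  "plan": [
    [0,0,0,0.04],
    [0,0,0,0.08],
    [0,0,0,0.11],
    [0,0,0,0.15],
    [0,0,0,0.15]
  ]
}}

```text
clock: 14.95
ee_pos: [0.4627, 0.1345, 0.0926]
ee_rot: [-0.041, 0.999, -0.0, 0.0]
force: [0.7, -2.5, -2.9]
width: 0.0123
grip_force: 100.0
```

```bash
python3 -c "
from h import *
tq(8)
key(.4598,.134,.0385,30)"
```

```text
Tz [0.5  0.05 0.36 0.28 0.   0.44 0.15 0.17] mean 0.244 fit 0.243 res 0.028 w 47.2 | e6 [-0.43 -0.3  -0.27 -0.24 -0.25 -0.25 -0.23 -0.25]
t 15.30 axis now [0.4597 0.1353 0.0396] yaw 4.7 q6 -2.10 T [-0.9  -0.49  0.17] F [ 1.4 -2.2 -3.9] | move [-0.001  0.     0.004] spin -0.562
```

Call:
{"op": "step_arm", "data": {
  "plan": [
    [0,0,0,0.04],
    [0,0,0,0.08],
    [0,0,0,0.08],
    [0,0,0,0.08],
    [0,0,0,0.08]
  ]
}}

```text
clock: 15.92
ee_pos: [0.4627, 0.1346, 0.0926]
ee_rot: [-0.01, 1.0, -0.0, -0.0]
force: [0.5, -3.6, -2.9]
width: 0.012
grip_force: 100.0
```

```bash
python3 -c "
from h import *
tq(4)
key(.4598,.134,.0785,7)"
```

```text
Tz [0.46 0.09 0.42 0.22] mean 0.298 fit 0.277 res 0.000 w 52.0 | e6 [-0.26 -0.26 -0.27 -0.25]
t 16.07 axis now [0.4597 0.1355 0.0395] yaw 1.1 q6 -2.16 T [-1.42 -0.54  0.22] F [ 1.6 -3.5 -1.2] | move [-0.001 -0.005 -0.156] spin -0.131
```

Call:
{"op": "step_arm", "data": {
  "plan": [
    [0,0,0,-0.11],
    [0,0,-0.01,-0.11],
    [0,0,-0.05,-0.11],
    [0,0,-0.1,-0.11],
    [0,0,-0.15,-0.11]
  ]
}}

```text
clock: 16.7
ee_pos: [0.4629, 0.1349, 0.1314]
ee_rot: [-0.053, 0.999, 0.0, 0.0]
force: [-0.3, 0.8, -3.1]
width: 0.0123
grip_force: 99.9
```

```bash
python3 -c "
from h import *
key(.539,.093,.072,40.4)"
```

```text
t 16.70 axis now [0.4599 0.1356 0.0784] yaw 6.0 q6 -2.07 T [-0.02  0.02  0.02] F [-0.3  0.8 -3.1] | move [-0.297 -0.195  0.026] spin -0.763
```

Call:
{"op": "step_arm", "data": {
  "plan": [
    [-0.1,-0.065,0,-0.2],
    [-0.2,-0.13,0,-0.4],
    [-0.297,-0.195,0,-0.6],
    [-0.297,-0.195,0.026,-0.763],
    [-0.297,-0.195,0.026,-0.763]
  ]
}}

```text
clock: 17.32
ee_pos: [0.5415, 0.0938, 0.1235]
ee_rot: [-0.344, 0.939, 0.0, -0.0]
force: [-0.3, 0.0, -3.6]
width: 0.0122
grip_force: 99.8
```

```bash
python3 -c "
from h import *
manip.read_camera('side'); manip.read_camera('side')
key(.539,.093,.0395,40.4)"
```

```text
t 17.43 axis now [0.5388 0.093  0.0711] yaw 40.3 q6 -1.33 T [0.03 0.01 0.02] F [-0.1  0.9 -2.7] | move [-0.001 -0.001  0.126] spin -0.003
```

Call:
{"op": "step_arm", "data": {
  "plan": [
    [0,0,0.04,0],
    [0,0,0.08,0],
    [0,0,0.1,0],
    [0,0,0.126,0],
    [0,0,0.126,0]
  ]
}}

```text
clock: 18.05
ee_pos: [0.5413, 0.0939, 0.0914]
ee_rot: [-0.345, 0.938, -0.0, -0.001]
force: [-0.3, 1.1, -3.4]
width: 0.0124
grip_force: 99.9
```

```bash
python3 -c "
from h import *
key(.539,.093,.0395,40.4)"
```

```text
t 18.05 axis now [0.5383 0.0927 0.0384] yaw 40.4 q6 -1.32 T [ 0.   -0.04  0.35] F [-0.3  1.1 -3.4] | move [-0.003 -0.001 -0.004] spin -0.0
```

Call:
{"op": "step_arm", "data": {
  "plan": [
    [0,-0.001,0,0.16],
    [0.001,-0.002,0,0.32],
    [0.002,-0.003,0,0.48],
    [0.003,-0.005,0,0.64],
    [0.003,-0.005,0,0.64]
  ]
}}

```text
clock: 18.68
ee_pos: [0.5421, 0.0926, 0.0923]
ee_rot: [-0.102, 0.995, 0.0, 0.0]
force: [-0.9, -0.4, -2.1]
width: 0.0121
grip_force: 100.3
```

```bash
python3 -c "
from h import *
tq(7)
key(.539,.093,.0395,40.4)"
```

```text
Tz [ 0.47  0.09 -0.54  0.58 -0.09 -0.4   0.67] mean 0.111 fit 0.020 res 0.013 w 44.0 | e6 [-0.7  -0.26 -0.04  0.01  0.    0.04  0.01]
t 18.98 axis now [0.5388 0.093  0.0391] yaw 11.7 q6 -1.82 T [0.2  0.07 0.67] F [-0.7  0.7 -2.9] | move [-0.001  0.006 -0.002] spin -0.638
```

Call:
{"op": "step_arm", "data": {
  "plan": [
    [0,-0.001,0,0.1],
    [0,-0.001,0,0.17],
    [0,-0.001,0,0.17],
    [0,-0.001,0,0.17],
    [0,-0.001,0,0.17]
  ]
}}

```text
clock: 19.6
ee_pos: [0.542, 0.0923, 0.0921]
ee_rot: [-0.035, 0.999, -0.0, 0.0]
force: [-0.3, -1.2, -2.9]
width: 0.0121
grip_force: 100.0
```

```bash
python3 -c "
from h import *
tq(4)
key(.539,.093,.0395,40.4)"
```

```text
Tz [ 0.48 -0.    0.37  0.2 ] mean 0.259 fit 0.223 res 0.000 w 52.8 | e6 [-0.23 -0.23 -0.24 -0.23]
t 19.75 axis now [0.539  0.0931 0.0391] yaw 4.0 q6 -1.95 T [-0.33 -0.18  0.2 ] F [-0.1 -1.2 -2.4] | move [-0.     0.008 -0.002] spin -0.809
```

Call:
{"op": "step_arm", "data": {
  "plan": [
    [0,0,0,0.05],
    [0,-0.001,0,0.09],
    [0,-0.001,0,0.09],
    [0,-0.001,0,0.09],
    [0,-0.001,0,0.09]
  ]
}}

```text
clock: 20.38
ee_pos: [0.542, 0.0921, 0.0921]
ee_rot: [0.001, 1.0, 0.0, 0.0]
force: [0.5, -0.3, -2.7]
width: 0.012
grip_force: 100.0
```

```bash
python3 -c "
from h import *
tq(3)
key(.539,.093,.0395,40.4)"
```

```text
Tz [0.41 0.27 0.14] mean 0.272 fit 0.272 res 0.000 w 58.8 | e6 [-0.26 -0.25 -0.26]
t 20.48 axis now [0.539  0.0932 0.0391] yaw 179.9 q6 -2.03 T [-0.33 -0.14  0.14] F [ 0.1 -0.6 -2.7] | move [ 0.     0.008 -0.002] spin -0.9
```

Call:
{"op": "step_arm", "data": {
  "plan": [
    [0,0,0,-0.11],
    [0,0,-0.01,-0.11],
    [0,0,-0.05,-0.11],
    [0,0,-0.1,-0.11],
    [0,0,-0.15,-0.11]
  ]
}}

```text
clock: 21.1
ee_pos: [0.5423, 0.0922, 0.1309]
ee_rot: [-0.042, 0.999, 0.0, 0.001]
force: [0.1, -0.5, -3.2]
width: 0.0125
grip_force: 100.0
```

```bash
python3 -c "
from h import *
key(.5204,.1536,.072,56.3)"
```

```text
t 21.10 axis now [0.5393 0.093  0.0779] yaw 4.8 q6 -1.94 T [ 0.02 -0.05  0.  ] F [ 0.1 -0.5 -3.2] | move [0.056 0.259 0.024] spin -1.144
```

Call:
{"op": "step_arm", "data": {
  "plan": [
    [0.02,0.1,0,-0.22],
    [0.05,0.2,0,-0.44],
    [0.056,0.259,0,-0.66],
    [0.056,0.259,0.024,-0.88],
    [0.056,0.259,0.024,-1]
  ]
}}

```text
clock: 21.72
ee_pos: [0.5224, 0.1558, 0.124]
ee_rot: [-0.423, 0.906, 0.0, -0.0]
force: [0.3, -0.2, -2.1]
width: 0.0122
grip_force: 100.0
```

```bash
python3 -c "
from h import *
manip.read_camera('side'); manip.read_camera('side')
key(.5204,.1536,.039,56.3)"
```

```text
t 21.82 axis now [0.5201 0.154  0.0713] yaw 49.9 q6 -1.28 T [-0.  0.  0.] F [-0.2  0.4 -3.2] | move [ 0.    -0.001  0.129] spin -0.143
```

Call:
{"op": "step_arm", "data": {
  "plan": [
    [0,0,0.02,-0.143],
    [0,0,0.05,-0.143],
    [0,0,0.08,-0.143],
    [0,0,0.105,-0.143],
    [0,0,0.129,-0.143]
  ]
}}

```text
clock: 22.45
ee_pos: [0.5225, 0.1554, 0.0908]
ee_rot: [-0.471, 0.882, -0.0, -0.0]
force: [0.5, 0.0, -3.4]
width: 0.0121
grip_force: 100.0
```

```bash
python3 -c "
from h import *
key(.5204,.1536,.039,56.3)"
```

```text
t 22.45 axis now [0.52   0.1534 0.0378] yaw 56.2 q6 -1.17 T [-0.01 -0.   -0.03] F [ 0.5  0.  -3.4] | move [-0.001 -0.001 -0.005] spin -0.001
```

Call:
{"op": "step_arm", "data": {
  "plan": [
    [0,-0.001,-0.002,0.16],
    [0.001,-0.002,-0.003,0.32],
    [0.002,-0.003,-0.003,0.48],
    [0.003,-0.005,-0.003,0.62],
    [0.003,-0.005,-0.003,0.62]
  ]
}}

```text
clock: 23.08
ee_pos: [0.5232, 0.1541, 0.0919]
ee_rot: [-0.245, 0.969, -0.0, -0.0]
force: [-0.0, -0.5, -1.4]
width: 0.0124
grip_force: 100.3
```

```bash
python3 -c "
from h import *
tq(6)
key(.5204,.1536,.039,56.3)"
```

```text
Tz [-0.3   0.6  -0.44 -0.11  0.58 -0.5 ] mean -0.030 fit 0.000 res 0.018 w 43.8 | e6 [-0.6  -0.22 -0.06  0.02 -0.    0.01]
t 23.32 axis now [0.5201 0.1536 0.039 ] yaw 28.4 q6 -1.65 T [-0.29 -0.16 -0.5 ] F [ 0.4 -0.7 -2.8] | move [-0.002  0.005 -0.   ] spin -0.619
```

Call:
{"op": "step_arm", "data": {
  "plan": [
    [0,-0.001,0,0.1],
    [0,-0.001,0,0.17],
    [0,-0.001,0,0.17],
    [0,-0.001,0,0.17],
    [0,-0.001,0,0.17]
  ]
}}

```text
clock: 23.95
ee_pos: [0.5233, 0.1539, 0.092]
ee_rot: [-0.18, 0.984, 0.0, 0.0]
force: [-0.5, 1.1, -2.0]
width: 0.0122
grip_force: 100.4
```

```bash
python3 -c "
from h import *
tq(3)
key(.5204,.1536,.039,56.3)"
```

```text
Tz [ 0.57  0.03 -0.46] mean 0.045 fit 0.040 res 0.000 w 59.5 | e6 [ 0.02 -0.01  0.03]
t 24.05 axis now [0.5201 0.1538 0.039 ] yaw 20.8 q6 -1.78 T [-0.02 -0.1  -0.46] F [ 0.  -1.  -1.9] | move [-0.001  0.007  0.   ] spin -0.79
```

Call:
{"op": "step_arm", "data": {
  "plan": [
    [0,-0.001,0,0.1],
    [0,-0.001,0,0.17],
    [0,-0.001,0,0.17],
    [0,-0.001,0,0.17],
    [0,-0.001,0,0.17]
  ]
}}

```text
clock: 24.68
ee_pos: [0.5234, 0.1537, 0.092]
ee_rot: [-0.114, 0.993, -0.0, -0.0]
force: [-0.0, 0.9, -3.0]
width: 0.0124
grip_force: 100.4
```

```bash
python3 -c "
from h import *
tq(3)
key(.5204,.1536,.039,56.3)"
```

```text
Tz [ 0.56 -0.55  0.03] mean 0.013 fit -0.108 res 0.000 w 54.2 | e6 [-0.    0.    0.03]
t 24.77 axis now [0.5202 0.154  0.039 ] yaw 13.1 q6 -1.91 T [0.17 0.07 0.03] F [-1.7  0.  -1.1] | move [0.    0.008 0.   ] spin -0.96
```

Call:
{"op": "step_arm", "data": {
  "plan": [
    [0,-0.001,0,0.1],
    [0,-0.001,0,0.17],
    [0,-0.001,0,0.17],
    [0,-0.001,0,0.17],
    [0,-0.001,0,0.17]
  ]
}}

```text
clock: 25.4
ee_pos: [0.5234, 0.1534, 0.092]
ee_rot: [-0.048, 0.999, -0.0, 0.0]
force: [-0.9, -0.1, -3.9]
width: 0.012
grip_force: 100.0
```

```bash
python3 -c "
from h import *
tq(3)
key(.5204,.1536,.039,56.3)"
```

```text
Tz [0.   0.35 0.22] mean 0.192 fit 0.096 res 0.000 w 30.2 | e6 [-0.21 -0.23 -0.22]
t 25.50 axis now [0.5204 0.1541 0.039 ] yaw 5.5 q6 -2.05 T [0.01 0.02 0.22] F [-0.8  0.5 -2.4] | move [0.001 0.009 0.   ] spin -1.13
```

Call:
{"op": "step_arm", "data": {
  "plan": [
    [0,0,0,0.06],
    [0,-0.001,0,0.11],
    [0,-0.001,0,0.11],
    [0,-0.001,0,0.11],
    [0,-0.001,0,0.11]
  ]
}}

```text
clock: 26.12
ee_pos: [0.5234, 0.1532, 0.092]
ee_rot: [-0.004, 1.0, 0.0, -0.0]
force: [-0.0, 0.5, -2.6]
width: 0.0123
grip_force: 100.1
```

```bash
python3 -c "
from h import *
tq(3)
key(.5204,.1536,.039,56.3)"
```

```text
Tz [0.35 0.27 0.1 ] mean 0.241 fit 0.237 res 0.000 w 38.2 | e6 [-0.26 -0.24 -0.25]
t 26.23 axis now [0.5204 0.1541 0.039 ] yaw 0.5 q6 -2.13 T [-0.04  0.03  0.1 ] F [-0.   0.1 -3.8] | move [0.002 0.009 0.   ] spin -1.24
```

Call:
{"op": "step_arm", "data": {
  "plan": [
    [0,0,0,-0.11],
    [0,0,-0.01,-0.11],
    [0,0,-0.05,-0.11],
    [0,0,-0.1,-0.11],
    [0,0,-0.15,-0.11]
  ]
}}

```text
clock: 26.85
ee_pos: [0.5238, 0.1533, 0.1309]
ee_rot: [-0.047, 0.999, 0.0, 0.001]
force: [-0.0, -0.8, -2.3]
width: 0.0123
grip_force: 100.1
```

```bash
python3 -c "
from h import *
key(.4782,.0736,.072,37)"
```

```text
t 26.85 axis now [0.5207 0.154  0.0779] yaw 5.4 q6 -2.05 T [-0.02 -0.02  0.  ] F [-0.  -0.8 -2.3] | move [ 0.199 -0.297  0.023] spin -0.702
```

Nut 2's final key yaw is 0.5. On to nut 4.

Call:
{"op": "step_arm", "data": {
  "plan": [
    [0.07,-0.1,0,-0.2],
    [0.14,-0.2,0,-0.4],
    [0.199,-0.297,0,-0.6],
    [0.199,-0.297,0.023,-0.702],
    [0.199,-0.297,0.023,-0.702]
  ]
}}

```text
clock: 27.48
ee_pos: [0.4809, 0.0744, 0.1244]
ee_rot: [-0.317, 0.948, 0.0, 0.0]
force: [0.5, 0.3, -2.9]
width: 0.0121
grip_force: 100.1
```

```bash
python3 -c "
from h import *
manip.read_camera('side'); manip.read_camera('side')
key(.4782,.0736,.039,37)"
```

```text
t 27.57 axis now [0.4784 0.0738 0.0714] yaw 36.9 q6 -1.40 T [ 0.06  0.03 -0.04] F [-0.3  1.  -3.2] | move [ 0.001 -0.     0.13 ] spin -0.001
```

Call:
{"op": "step_arm", "data": {
  "plan": [
    [0,0,0.02,0],
    [0,0,0.05,0],
    [0,0,0.08,0],
    [0,0,0.105,0],
    [0,0,0.126,0]
  ]
}}

```text
clock: 28.2
ee_pos: [0.4809, 0.0745, 0.0917]
ee_rot: [-0.318, 0.948, -0.0, -0.0]
force: [-1.1, -0.3, -3.2]
width: 0.0123
grip_force: 100.1
```

Call:
{"op": "step_arm", "data": {
  "plan": [
    [0,-0.001,0,0.1],
    [0.001,-0.002,0,0.27],
    [0.002,-0.003,0,0.45],
    [0.003,-0.005,0,0.62],
    [0.003,-0.005,0,0.62]
  ]
}}

```text
clock: 28.82
ee_pos: [0.4811, 0.0731, 0.0922]
ee_rot: [-0.08, 0.997, 0.0, -0.0]
force: [0.9, 0.1, -3.9]
width: 0.012
grip_force: 100.4
```

```bash
python3 -c "
from h import *
tq(6)
key(.4782,.0736,.039,37)"
```

```text
Tz [ 0.05 -0.56  0.55 -0.1  -0.44  0.67] mean 0.029 fit 0.003 res 0.022 w 43.8 | e6 [-0.77 -0.24 -0.05 -0.01  0.04  0.02]
t 29.07 axis now [0.478  0.0736 0.0393] yaw 9.2 q6 -1.88 T [0.23 0.09 0.67] F [-2.   0.3 -3.4] | move [-0.001  0.006  0.001] spin -0.617
```

Call:
{"op": "step_arm", "data": {
  "plan": [
    [0,-0.001,0,0.1],
    [0,-0.001,0,0.17],
    [0,-0.001,0,0.17],
    [0,-0.001,0,0.17],
    [0,-0.001,0,0.17]
  ]
}}

```text
clock: 29.7
ee_pos: [0.4811, 0.0729, 0.0923]
ee_rot: [-0.013, 1.0, 0.0, -0.0]
force: [0.0, 1.0, -4.6]
width: 0.0121
grip_force: 100.1
```

```bash
python3 -c "
from h import *
tq(3)
key(.4782,.0736,.039,37)"
```

```text
Tz [0.31 0.29 0.03] mean 0.210 fit 0.212 res 0.000 w 42.5 | e6 [-0.24 -0.23 -0.25]
t 29.80 axis now [0.4781 0.0738 0.0393] yaw 1.5 q6 -2.02 T [0.06 0.08 0.03] F [ 0.4  0.1 -3.7] | move [-0.     0.007  0.001] spin -0.789
```

Call:
{"op": "step_arm", "data": {
  "plan": [
    [0,0,0,0.04],
    [0,0,0,0.08],
    [0,0,0,0.08],
    [0,0,0,0.08],
    [0,0,0,0.08]
  ]
}}

```text
clock: 30.42
ee_pos: [0.4811, 0.0728, 0.0923]
ee_rot: [0.018, 1.0, -0.0, -0.0]
force: [-0.7, 1.2, -2.6]
width: 0.0123
grip_force: 100.2
```

```bash
python3 -c "
from h import *
tq(3)
key(.4782,.0736,.039,37)"
```

```text
Tz [ 0.33 -0.02  0.52] mean 0.276 fit 0.585 res 0.000 w 26.0 | e6 [-0.25 -0.26 -0.26]
t 30.52 axis now [0.4782 0.0739 0.0393] yaw 177.9 q6 -2.08 T [-0.    0.17  0.52] F [-0.5 -0.5 -3.2] | move [-0.     0.007  0.001] spin -0.869
```

Call:
{"op": "step_arm", "data": {
  "plan": [
    [0,0,0,-0.11],
    [0,0,-0.01,-0.11],
    [0,0,-0.05,-0.11],
    [0,0,-0.1,-0.11],
    [0,0,-0.15,-0.11]
  ]
}}

```text
clock: 31.15
ee_pos: [0.4815, 0.073, 0.1311]
ee_rot: [-0.024, 1.0, 0.0, 0.001]
force: [-0.7, 0.9, -3.0]
width: 0.0121
grip_force: 100.1
```

```bash
python3 -c "
from h import *
key(.5204,.154,.072,5.4)"
```

```text
t 31.15 axis now [0.4785 0.0738 0.0781] yaw 2.8 q6 -2.00 T [ 0.   -0.04  0.  ] F [-0.7  0.9 -3. ] | move [-0.183  0.313  0.025] spin -0.058
```

Call:
{"op": "step_arm", "data": {
  "plan": [
    [-0.06,0.1,0,-0.03],
    [-0.12,0.2,0,-0.058],
    [-0.183,0.313,0,-0.058],
    [-0.183,0.313,0.02,-0.058],
    [-0.183,0.313,0.025,-0.058]
  ]
}}

```text
clock: 31.78
ee_pos: [0.5225, 0.153, 0.1234]
ee_rot: [-0.047, 0.999, -0.0, -0.0]
force: [-0.7, -0.6, -2.6]
width: 0.0121
grip_force: 100.1
```

```bash
python3 -c "
from h import *
manip.read_camera('side'); manip.read_camera('side')
key(.5204,.154,.039,5.4)"
```

```text
t 31.88 axis now [0.5195 0.1533 0.0706] yaw 5.4 q6 -2.05 T [-0.03  0.07 -0.01] F [-0.4 -0.8 -3.1] | move [-0.004  0.002  0.127] spin 0.0
```

Call:
{"op": "step_arm", "data": {
  "plan": [
    [-0.003,0.002,0.02,0],
    [-0.003,0.002,0.05,0],
    [-0.003,0.002,0.08,0],
    [-0.003,0.002,0.105,0],
    [-0.003,0.002,0.125,0]
  ]
}}

```text
clock: 32.5
ee_pos: [0.5235, 0.1538, 0.0917]
ee_rot: [-0.047, 0.999, -0.0, -0.0]
force: [-0.1, -0.3, -3.8]
width: 0.0122
grip_force: 100.1
```

```bash
python3 -c "
from h import *
key(.5204,.154,.039,-25.5)"
```

```text
t 32.50 axis now [0.5204 0.1545 0.0387] yaw 5.4 q6 -2.05 T [-0.01 -0.01 -0.02] F [-0.1 -0.3 -3.8] | move [ 0.004 -0.007 -0.001] spin 0.688
```

Call:
{"op": "step_arm", "data": {
  "plan": [
    [0,-0.001,0,0.17],
    [0.001,-0.003,0,0.34],
    [0.002,-0.005,0,0.51],
    [0.003,-0.007,0,0.688],
    [0.003,-0.007,0,0.688]
  ]
}}

```text
clock: 33.12
ee_pos: [0.5228, 0.1522, 0.0915]
ee_rot: [0.22, 0.975, -0.0, -0.0]
force: [0.3, 1.2, -6.5]
width: 0.012
grip_force: 99.6
```

```bash
python3 -c "
from h import *
tq(6)
key(.5204,.154,.039,-25.5)"
```

```text
Tz [0.09 0.22 0.28 0.   0.43 0.07] mean 0.183 fit 0.206 res 0.018 w 50.5 | e6 [-0.98 -0.46 -0.25 -0.2  -0.2  -0.19]
t 33.38 axis now [0.5206 0.1543 0.0391] yaw 154.6 q6 -2.58 T [0.41 0.05 0.07] F [ 0.1  0.9 -6.2] | move [ 0.    -0.002  0.001] spin 0.001
```

```bash
python3 - <<'E'
from h import *
for f in ["w3raw","w4",None]:
    im=manip.read_camera("wrist") if f is None else cv2.imread(f"pics/{f}.png")
    hsv=cv2.cvtColor(im,cv2.COLOR_BGR2HSV); m=cv2.inRange(hsv,(0,150,60),(8,255,255))|cv2.inRange(hsv,(172,150,60),(180,255,255))
    L=[(r,np.nonzero(m[r,230:290])[0].mean()+230) for r in range(200,310) if m[r,230:290].sum()>255*10]
    L=np.array(L); p=np.polyfit(L[:,0],L[:,1],1); print(f,len(L),"slope deg %.2f"%np.degrees(np.arctan(p[0])),"col@250 %.1f"%np.polyval(p,250), "top row",np.nonzero(m[:,250:270].sum(1))[0].min())
    if f is None: cv2.imwrite("pics/w5.png",im)
tq(3)
E
```

```text
w3raw 105 slope deg 0.20 col@250 260.2 top row 189
w4 105 slope deg 0.16 col@250 260.2 top row 189
None 105 slope deg 0.36 col@250 260.0 top row 189
Tz [0.34 0.31 0.04] mean 0.231 fit 0.248 res 0.000 w 54.5 | e6 [-0.22 -0.21 -0.22]
```

Call:
{"op": "step_arm", "data": {
  "plan": [
    [0,0,0,-0.12],
    [0,0,-0.01,-0.12],
    [0,0,-0.05,-0.12],
    [0,0,-0.1,-0.12],
    [0,0,-0.15,-0.12]
  ]
}}

```text
clock: 34.15
ee_pos: [0.5234, 0.1521, 0.1312]
ee_rot: [0.175, 0.985, 0.0, 0.0]
force: [-0.8, 0.5, -2.2]
width: 0.0117
grip_force: 100.1
```

```bash
python3 -c "
from h import *
key(.4784,.0738,.072,2.8)"
```

```text
t 34.15 axis now [0.521  0.1541 0.0782] yaw 159.9 q6 -2.49 T [ 0.01 -0.05 -0.05] F [-0.8  0.5 -2.2] | move [ 0.049 -0.355  0.025] spin -0.51
```

Call:
{"op": "step_arm", "data": {
  "plan": [
    [0.02,-0.12,0,-0.17],
    [0.04,-0.24,0,-0.34],
    [0.049,-0.355,0,-0.51],
    [0.049,-0.355,0.02,-0.51],
    [0.049,-0.355,0.025,-0.51]
  ]
}}

```text
clock: 34.78
ee_pos: [0.4814, 0.0731, 0.1239]
ee_rot: [-0.024, 1.0, 0.0, 0.0]
force: [-0.2, 0.9, -3.3]
width: 0.0121
grip_force: 100.1
```

```bash
python3 -c "
from h import *
manip.read_camera('side'); manip.read_camera('side')
key(.4784,.0738,.039,2.8)"
```

```text
t 34.88 axis now [0.4784 0.0743 0.0706] yaw 2.8 q6 -2.00 T [ 0.02 -0.02  0.06] F [-0.5  0.5 -3.2] | move [ 0.    -0.002  0.127] spin 0.0
```

Call:
{"op": "step_arm", "data": {
  "plan": [
    [0,-0.002,0.02,0],
    [0,-0.002,0.05,0],
    [0,-0.002,0.08,0],
    [0,-0.002,0.105,0],
    [0,-0.002,0.125,0]
  ]
}}

```text
clock: 35.5
ee_pos: [0.481, 0.0724, 0.0917]
ee_rot: [-0.025, 1.0, -0.0, -0.0]
force: [-0.3, 1.0, -3.4]
width: 0.0121
grip_force: 100.5
```

Call:
{"op": "step_arm", "data": {
  "plan": [
    [0,-0.001,0,0.17],
    [0.001,-0.003,0,0.34],
    [0.002,-0.005,0,0.51],
    [0.003,-0.006,0,0.684],
    [0.003,-0.006,0,0.684]
  ]
}}

```text
clock: 36.12
ee_pos: [0.4801, 0.0717, 0.0914]
ee_rot: [0.241, 0.971, 0.001, -0.001]
force: [1.1, 4.1, -10.1]
width: 0.0122
grip_force: 99.1
```

```bash
python3 -c "
from h import *
tq(6)
key(.4784,.0738,.039,-28)"
```

```text
Tz [0.24 0.2  0.19 0.22 0.27 0.26] mean 0.228 fit 0.224 res 0.007 w 25.0 | e6 [-0.99 -0.47 -0.28 -0.18 -0.22 -0.24]
t 36.38 axis now [0.4779 0.0739 0.0386] yaw 152.2 q6 -2.53 T [ 2.07 -0.4   0.26] F [  1.1   5.4 -10.9] | move [-0.002  0.001 -0.002] spin 0.003
```

Call:
{"op": "step_arm", "data": {
  "plan": [
    [0,0,0,-0.12],
    [0,0,-0.01,-0.12],
    [0,0,-0.05,-0.12],
    [0,0,-0.1,-0.12],
    [0,0,-0.15,-0.12]
  ]
}}

```text
clock: 37.0
ee_pos: [0.4806, 0.0705, 0.1312]
ee_rot: [0.196, 0.981, -0.0, 0.0]
force: [0.5, 0.3, -3.0]
width: 0.0122
grip_force: 100.0
```

```bash
python3 -c "
from h import *
key(.4599,.1352,.072,6)"
```

```text
t 37.00 axis now [0.4783 0.0726 0.0782] yaw 157.4 q6 -2.43 T [0.04 0.01 0.03] F [ 0.5  0.3 -3. ] | move [0.163 0.209 0.025] spin -0.635
```

Next is nut 1, final key yaw -25.

Call:
{"op": "step_arm", "data": {
  "plan": [
    [0.06,0.07,0,-0.2],
    [0.12,0.14,0,-0.4],
    [0.163,0.209,0,-0.6],
    [0.163,0.209,0.02,-0.635],
    [0.163,0.209,0.025,-0.635]
  ]
}}

```text
clock: 37.62
ee_pos: [0.4626, 0.1342, 0.1234]
ee_rot: [-0.052, 0.999, -0.0, -0.0]
force: [0.0, -0.4, -3.6]
width: 0.0119
grip_force: 100.2
```

```bash
python3 -c "
from h import *
manip.read_camera('side'); manip.read_camera('side')
key(.4599,.1352,.039,6)"
```

```text
t 37.73 axis now [0.4596 0.1347 0.0705] yaw 5.9 q6 -2.08 T [-0.    0.04 -0.04] F [-0.4  0.4 -3. ] | move [-0.001  0.002  0.126] spin -0.002
```

Call:
{"op": "step_arm", "data": {
  "plan": [
    [-0.001,0.001,0.02,0],
    [-0.001,0.001,0.05,0],
    [-0.001,0.001,0.08,0],
    [-0.001,0.001,0.105,0],
    [-0.001,0.001,0.125,0]
  ]
}}

```text
clock: 38.35
ee_pos: [0.4629, 0.135, 0.0917]
ee_rot: [-0.053, 0.999, -0.0, -0.0]
force: [-0.5, -1.0, -1.7]
width: 0.0122
grip_force: 100.6
```

Call:
{"op": "step_arm", "data": {
  "plan": [
    [0,-0.001,0,0.17],
    [0.001,-0.003,0,0.34],
    [0.002,-0.005,0,0.51],
    [0.003,-0.006,0,0.687],
    [0.003,-0.006,0,0.687]
  ]
}}

```text
clock: 38.98
ee_pos: [0.4622, 0.1331, 0.0916]
ee_rot: [0.215, 0.977, -0.001, -0.0]
force: [0.3, 0.6, -5.4]
width: 0.0123
grip_force: 99.8
```

```bash
python3 -c "
from h import *
tq(6)
key(.4599,.1352,.039,-25)"
```

```text
Tz [0.47 0.03 0.24 0.32 0.01 0.48] mean 0.256 fit 0.210 res 0.009 w 52.0 | e6 [-0.99 -0.44 -0.26 -0.2  -0.2  -0.2 ]
t 39.23 axis now [0.4598 0.1353 0.0391] yaw 155.2 q6 -2.61 T [-0.59 -0.1   0.48] F [-0.1 -1.2 -6.1] | move [-0.    -0.001  0.   ] spin 0.004
```

Call:
{"op": "step_arm", "data": {
  "plan": [
    [0,0,0,-0.12],
    [0,0,-0.01,-0.12],
    [0,0,-0.05,-0.12],
    [0,0,-0.1,-0.12],
    [0,0,-0.15,-0.12]
  ]
}}

```text
clock: 39.85
ee_pos: [0.4628, 0.1336, 0.1312]
ee_rot: [0.169, 0.986, 0.0, 0.0]
force: [-0.1, -0.8, -3.0]
width: 0.0121
grip_force: 100.1
```

```bash
python3 -c "
from h import *
key(.5393,.093,.072,4.8)"
```

```text
t 39.85 axis now [0.4603 0.1356 0.0782] yaw 160.5 q6 -2.52 T [ 0.06 -0.02  0.  ] F [-0.1 -0.8 -3. ] | move [-0.355 -0.05   0.025] spin -0.54
```

Nut 3 next, final key yaw -26.

Call:
{"op": "step_arm", "data": {
  "plan": [
    [-0.12,-0.017,0,-0.18],
    [-0.24,-0.034,0,-0.36],
    [-0.355,-0.05,0,-0.54],
    [-0.355,-0.05,0.02,-0.54],
    [-0.355,-0.05,0.025,-0.54]
  ]
}}

```text
clock: 40.48
ee_pos: [0.5414, 0.0921, 0.1233]
ee_rot: [-0.041, 0.999, 0.0, -0.001]
force: [-0.6, 0.6, -2.8]
width: 0.0122
grip_force: 100.2
```

```bash
python3 -c "
from h import *
manip.read_camera('side'); manip.read_camera('side')
key(.5393,.093,.039,4.8)"
```

```text
t 40.58 axis now [0.5382 0.0931 0.0706] yaw 4.8 q6 -1.94 T [ 0.05  0.01 -0.02] F [ 0.2  0.2 -3.1] | move [-0.004 -0.001  0.127] spin -0.0
```

Call:
{"op": "step_arm", "data": {
  "plan": [
    [-0.003,0,0.02,0],
    [-0.003,0,0.05,0],
    [-0.003,0,0.08,0],
    [-0.003,0,0.105,0],
    [-0.003,0,0.125,0]
  ]
}}

```text
clock: 41.2
ee_pos: [0.5426, 0.0921, 0.0917]
ee_rot: [-0.042, 0.999, -0.0, -0.0]
force: [-0.5, 1.1, -2.9]
width: 0.0121
grip_force: 100.6
```

Call:
{"op": "step_arm", "data": {
  "plan": [
    [0,-0.001,0,0.17],
    [0.001,-0.003,0,0.34],
    [0.002,-0.005,0,0.51],
    [0.003,-0.006,0,0.685],
    [0.003,-0.006,0,0.685]
  ]
}}

```text
clock: 41.82
ee_pos: [0.5417, 0.091, 0.0914]
ee_rot: [0.224, 0.974, 0.0, -0.001]
force: [1.6, 2.2, -7.1]
width: 0.0119
grip_force: 99.6
```

```bash
python3 -c "
from h import *
tq(6)
key(.5393,.093,.039,-26)"
```

```text
Tz [ 0.38  0.26  0.08  0.47 -0.03  0.4 ] mean 0.261 fit 0.234 res 0.010 w 51.0 | e6 [-0.99 -0.44 -0.27 -0.21 -0.2  -0.22]
t 42.08 axis now [0.5396 0.0931 0.0391] yaw 154.1 q6 -2.47 T [1.17 0.11 0.4 ] F [-1.5  3.9 -6.3] | move [ 0.001 -0.001  0.   ] spin 0.001
```

Call:
{"op": "step_arm", "data": {
  "plan": [
    [0,0,0,-0.12],
    [0,0,-0.02,-0.12],
    [0,0,-0.15,-0.12],
    [0,0,-0.4,-0.12],
    [0,0,-0.6,-0.12]
  ]
}}

```text
clock: 42.7
ee_pos: [0.5425, 0.0899, 0.2458]
ee_rot: [0.18, 0.984, 0.0, 0.002]
force: [0.7, -0.3, -3.4]
width: 0.0121
grip_force: 100.3
```

```bash
python3 -c "
from h import *
key(.56,.16,.2,35)"
```

```text
t 42.70 axis now [0.5402 0.0919 0.1928] yaw 159.3 q6 -2.38 T [ 0.13 -0.24 -0.06] F [ 0.7 -0.3 -3.4] | move [ 0.024  0.295 -0.029] spin -1.239
```

Call:
{"op": "step_arm", "data": {
  "plan": [
    [0,0.1,-0.02,-0.22],
    [0.01,0.2,-0.02,-0.44],
    [0.024,0.295,-0.03,-0.66],
    [0.024,0.295,-0.03,-0.88],
    [0.024,0.295,-0.03,-1]
  ]
}}

```text
clock: 43.32
ee_pos: [0.5626, 0.1616, 0.2505]
ee_rot: [-0.212, 0.977, -0.0, 0.0]
force: [0.4, -0.3, -2.8]
width: 0.0122
grip_force: 100.2
```

Call:
{"op": "step_arm", "data": {
  "plan": [
    [0,0,0,-0.2],
    [0,0,0,-0.24],
    [0,0,0,-0.24],
    [0,0,0,-0.24],
    [0,0,0,-0.24]
  ]
}}

```text
clock: 43.95
ee_pos: [0.5624, 0.1617, 0.2498]
ee_rot: [-0.302, 0.953, -0.0, 0.0]
force: [0.3, 0.5, -2.1]
width: 0.012
grip_force: 100.2
```

```bash
python3 - <<'E'
from h import *
im=manip.read_camera("wrist"); cv2.imwrite("pics/w6.png",im[0:240,120:420])
nuts("wrist",im,np.array([.4993,.1136]),17.4)
key(.635,.169,.02,35)
E
```

```text
nut 1 model [0.4592 0.1346] mean [0.4594 0.1342] box [0.4588 0.134 ] [14.5 38.9] yaw 162.3 222
nut 2 model [0.5203 0.1537] mean [0.5196 0.1531] box [0.5194 0.1527] [14.9 39.5] yaw 161.7 206
nut 3 model [0.5394 0.0926] mean [0.5389 0.0929] box [0.5397 0.0924] [14.5 39.2] yaw 160.9 208
nut 4 model [0.4783 0.0735] mean [0.4785 0.0741] box [0.4784 0.0746] [15.1 40. ] yaw 159.7 275
t 44.00 axis now [0.5594 0.1608 0.1968] yaw 35.1 q6 -1.50 T [-0.02 -0.02 -0.03] F [ 0.1 -0.2 -2.5] | move [-0.266 -0.147  0.707] spin 0.003
```

View pics/w6.png

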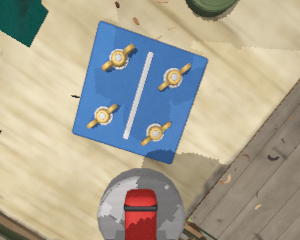

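All nuts now lie at about -18 to -20 degrees (at (119,58), (174,77), (103,116) and (156,132) in the crop), which matches about 0.55 rad past the bite.

Call:
{"op": "step_arm", "data": {
  "plan": [
    [-0.13,-0.07,0.05,0],
    [-0.266,-0.147,0.2,0],
    [-0.266,-0.147,0.4,0],
    [-0.266,-0.147,0.6,0],
    [-0.266,-0.147,0.7,0]
  ]
}}

```text
clock: 44.62
ee_pos: [0.6362, 0.1693, 0.0709]
ee_rot: [-0.302, 0.953, -0.0, -0.003]
force: [-0.4, -0.1, -3.0]
width: 0.0122
grip_force: 100.1
```

Call:
{"op": "step_arm", "data": {
  "plan": [
    [0,0,0.02,0],
    [0,0,0.04,0],
    [0,0,0.06,0],
    [0,0,0.06,0],
    [0,0,0.06,0]
  ]
}}

```text
clock: 45.25
ee_pos: [0.6383, 0.1701, 0.0604]
ee_rot: [-0.302, 0.953, 0.0, 0.001]
force: [-0.7, 0.8, -3.1]
width: 0.0121
grip_force: 100.1
```

```bash
python3 -c "
from h import *
key(.635,.169,.0005,35)"
```

```text
t 45.25 axis now [0.6353 0.1692 0.0074] yaw 35.2 q6 -1.45 T [ 0.05 -0.03 -0.03] F [-0.7  0.8 -3.1] | move [ 0.001 -0.     0.028] spin 0.004
```

Call:
{"op": "step_arm", "data": {
  "plan": [
    [0,0,0.008,0],
    [0,0,0.016,0],
    [0,0,0.022,0],
    [0,0,0.026,0],
    [0,0,0.026,0]
  ]
}}

```text
clock: 45.88
ee_pos: [0.638, 0.17, 0.0532]
ee_rot: [-0.302, 0.953, -0.0, -0.0]
force: [0.1, 0.3, -2.7]
width: 0.0125
grip_force: 100.4
```

```bash
python3 -c "
from h import *
key(.635,.169,.0005,35)"
```

```text
t 45.88 axis now [6.350e-01 1.691e-01 2.000e-04] yaw 35.2 q6 -1.45 T [ 0.01 -0.05  0.  ] F [ 0.1  0.3 -2.7] | move [ 0.    -0.    -0.001] spin 0.004
```

Call:
{"op": "step_arm", "data": {
  "plan": [
    [0,0,0.002,0],
    [0,0,0.003,0],
    [0,0,0.003,0],
    [0,0,0.003,0],
    [0,0,0.003,0]
  ]
}}

```text
clock: 46.5
ee_pos: [0.6382, 0.1701, 0.053]
ee_rot: [-0.302, 0.953, -0.0, 0.0]
force: [-1.7, 0.4, 1.2]
width: 0.0122
grip_force: 100.8
```

Call:
{"op": "step_arm", "data": {
  "plan": [
    [0,0,0,0],
    [0,0,0,0],
    [0,0,0,0],
    [0,0,0,0],
    [0,0,0,0]
  ],
  "fingers": 85
}}

```text
clock: 47.12
ee_pos: [0.638, 0.17, 0.0525]
ee_rot: [-0.302, 0.953, 0.0, 0.0]
force: [0.1, 0.3, 0.1]
width: 0.0851
grip_force: 0.0
```

Call:
{"op": "step_arm", "data": {
  "plan": [
    [0,0,-0.05,0],
    [0,0,-0.2,0],
    [0,0,-0.4,0],
    [0,0,-0.6,0],
    [0,0,-0.7,0]
  ]
}}

```text
clock: 47.75
ee_pos: [0.639, 0.17, 0.2326]
ee_rot: [-0.302, 0.953, 0.0, 0.003]
force: [0.9, 0.8, -0.4]
width: 0.0847
grip_force: 0.0
```

```bash
python3 - <<'E'
from h import *
st(); im=manip.read_camera("wrist"); bar("wrist",im)
sd=manip.read_camera("side"); sc=manip.read_camera("scene")
cv2.imwrite("pics/end.png",np.hstack([im[60:300,120:420],sc[150:290,100:300].repeat(2,0).repeat(2,1)[:240]]))
for q,z in [("rivet_tin",.015),("spool",.025)]:
    for n in ["side","scene"]: print(q,np.round(back(n,manip.masks_of(n,q)[0]["at"][::-1],z),3))
E
```

```text
t 47.75 pos [0.639  0.17   0.2326] yaw -144.81 tilt z [ 0.006  0.002 -1.   ] q6 -1.45 F [ 0.86  0.76 -0.36] T [ 0.014 -0.078 -0.032] w 0.0847 g 0.0
bar px [262.  170.5] 615 ctr [0.6363 0.1697 0.078 ] len 0.053 yaw 35.3
rivet_tin [[0.345 0.104 0.015]]
rivet_tin [[0.352 0.118 0.015]]
spool [[0.378 0.039 0.025]]
spool [[0.37  0.034 0.025]]
```

View pics/end.png

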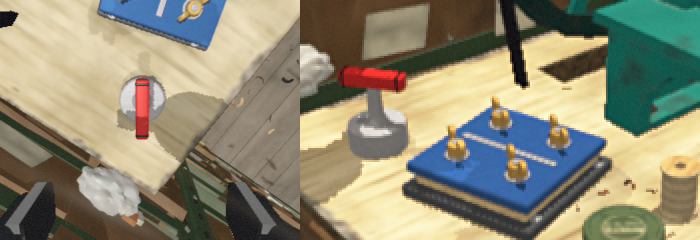

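The key stands upright at (142,110) in the wrist crop and (375,110) in the scene crop. It is clear of the press, and the tin and spool haven't moved.

```bash
python3 -c "
from plant import manip
print(manip.close_job())"
```

```text
the job is handed in; nothing more can be done
None
```

The job is handed in at about 48 s of the allowed 72: all four nuts were tightened crosswise in two rounds to an estimated 0.5–0.65 rad past their bite, and the key stands released and upright about 150 mm from the press centre (no verdict came back).

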